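# Put away the cheese server and the wide scraper at the cheese counter

## Robot

A 6-joint arm with a two-finger parallel gripper is mounted at the origin on the work surface. World frame = base frame: x ahead of the robot, y to its left, z up, the work surface at z = 0. Lengths are in m, angles in rad, forces in N, time in s.
With the tool pointing down it reaches from about 0.325 to 1 m from the base axis. Payload 5.1 kg.
Tool frame: the origin (TCP) lies midway between the tips of the shut fingers; the grasp point (between the pads) lies bot.tcp_to_grasp behind it (bot.tcp_to_grasp is the distance from the TCP to the grasp point, in m); z points along the fingers, y is the line along which they close (so a half turn about z gives the same grasp; the last joint's range is limited). The gripper opens to 85 mm and grips with 20 to 120 N. Pads are 22 mm wide; open, the fingers measure 114 mm over their backs; the gripper's body (76 mm by 85 mm) begins 54 mm behind the grasp point. The pads swing forward as they close: fully open they stand 13 mm farther back than shut.
Start: joints at [-1.42, 0.124, 1.65, -0, 1.367, -0.083], TCP at [0.151, -0.632, 0.231] pointing down, gripper open.
Joint ranges: [-2.61, 2.61], [-1.02, 2.33], [0.03, 2.71], [-1.35, 4.49], [0.32, 2.68], [-2.91, 2.91]. Speed limits (rad/s): [2.57, 2.57, 3.14, 3.14, 3.14, 3.14].

## Interface

Orientations are given as a unit quaternion [x, y, z, w].
In Python, from cell import bot, optics gives the robot as it stands.
- The arm moves only by the shell command python3 -m pendant 'ROWS' [OPENING] [FORCE]. ROWS is a JSON object of lists of equal length, an entry for each row: "delta_pos": the shift along the tool's x, y, z scaled (see below), a list of three; "turn": the turn about the tool's z scaled (see below). A call has 1 to 8 rows; each row is the pose to reach, as a shift and turn from the pose commanded when the call began, along the tool's axes at that moment; what a row does not reach only later rows make up. The controller multiplies each number of a shift by 30 cm and each number of a turn by 45 degrees. A row lasts 1/8 s, in which the tool goes at most 62.5 mm and 10.7 degrees, less where a joint would pass 70% of its speed; a pose out of reach is approached as far as the arm can. A call with a number of a shift or a turn outside -1 to 1 is refused whole. A call with a gripper value outside its range is refused whole. OPENING is the opening, from -1 (shut) to 1 (fully open), set as the call begins (- or left out, the last holds). The fingers move at their own pace and stop on an object; FORCE is the grip in N (left out, the last holds). Time passes only in rows, so rows that repeat a pose let the fingers close. It gives the time, the measured TCP pose, the force, the opening and the grip force at its end, in the units of the state.
- bot.get_state(): the state, without advancing time (a new reading comes with each control period).
- optics.capture(name): name is "side" or "top"; returns a dict with "pixels" (384x512x3 uint8, red, green, blue), "mtx" (3x3 intrinsics, pixels), "cam_to_world" (4x4, takes a point from camera to world coordinates). Camera axes: x right, y down, z forward; pixel columns grow to the right and rows downward; lengths in m; the calibration is good to about 2 mm. A picture is of the moment at which its call begins. There is no depth.
- bot.sign_off(): hands the job in; it is judged then, once.
The state is a dict: "clock": time; "joint_positions": joint angles; "joint_vel": joint speeds; "tau": joint torques, N m; "eef_pos": TCP position; "tool_rot": TCP orientation; "contact_force": force on the tool from outside, world axes, zero at the start; "wrist_torque": the same for the moment, N m; "finger_gap": opening from 0.0 (shut) to 1.0 (fully open); "finger_force": force on a finger pad.
Only numpy, scipy, OpenCV 4.12 (cv2) and the standard library are available. Lean on these libraries where they do the work, as an engineer would, in place of code of your own. Each camera call takes 0.05 s, during which the arm holds its last target. There are 200 camera calls.

## Task

First take the cheese server that was left lying across the top of the knife block and gently lay it flat, right way up, in the empty compartment of the wooden tray, with its handle towards the same end as the handle of the fork beside it. Then draw the wide scraper out of the steel stand and slide its blade fully home into the long slot of the knife block. Leave the fork, the knife in the block and the bottle where they are.

Things in the scene. Friction and masses are not known exactly. Their poses are not given: they have to be found in the camera images.
- block: fixed wooden knife block, 130 (x) x 130 (y) x 100 (height) mm; origin at the centre of its underside, z up. Three upright slots open at its top, all running along the block's x and 85 mm deep: the long one, 90 x 9 mm, at y = +35 mm, and two short ones, 42 x 6 mm, centred at x = +25 mm, y = -5 mm (empty) and y = -45 mm (holds the small knife). Turned up to 0.5 rad from facing the robot
- block_slot (a point): centre of the mouth of the block's long slot (90 mm along x, 9 mm across y, 3 mm chamfer, floor 85 mm below this point), level with the block's top; axes as the block's
- tray: fixed light-wood tray, 236 (x) x 195 (y) x 20 (height) mm with 5 mm floor and walls; origin at the centre of its underside; x along its two equal compartments (each 226 x 90 mm, 15 mm deep, side by side in y). The one at +y is empty, the one at -y holds the fork, whose handle is towards -x. Turned up to 0.3 rad from facing the robot
- tray_bay (a point): centre of the floor of the tray's empty compartment; axes as the tray's
- stand: fixed steel stand, 120 (x) x 60 (y) x 60 (height) mm (foot plate 134 x 74 mm), with one slot 86 x 6.5 mm along its x, 50 mm deep, in the middle of its top, in which the wide scraper stands, blade along the stand's x; origin at the centre of its underside. Turned up to 0.5 rad
- server: loose cheese server, 200 mm long along its x, flat underneath, about 0.14 kg: dark wooden handle 100 x 24 x 18 mm (x from -100 to 0) and steel blade 100 x 50 x 4 mm (x from 0 to +100). Origin on its underside at the middle of its length; z up when it lies right way up. Starts lying across the block's top over the long slot, handle more or less towards the robot
- server_grip (a point): point in the server's handle, 45 mm from the origin towards the handle's end, 9 mm above its underside; a good place to grip across the 24 mm width
- server_tip (a point): far end of the server's blade, 100 mm from its origin along +x
- scraper: loose wide scraper, about 0.2 kg, standing blade down: steel blade 82 (x) x 4 (y) x 90 (height) mm, then a short neck and a dark wooden handle 30 (x) x 20 (y) mm from 103 to 188 mm height. Origin at the centre of the blade's lower edge, z along the handle; the same either way round about z. Starts in the stand, lower edge 10 mm above the counter
- scraper_grip (a point): middle of the scraper's handle, 150 mm above its lower edge; grip across its 20 mm thickness (y)
- knife: bystander: small knife standing in a short slot of the block, wooden handle 26 x 16 mm reaching 42 mm above the block's top; origin at the blade's lower end
- fork: bystander: serving fork 185 mm long lying in the other tray compartment; origin on its underside near the middle, prongs to +x, handle to -x
- bottle: bystander: green glass bottle, 56 mm in diameter, 150 mm high, near the steel stand on its far side; origin at the centre of its underside
Not all that is in view belongs to the job. Leave any blue or purple look-alike of the server alone.

How it is judged:
On the way, in this order (a step that is already met when the one before it is completed fails the run):
1. the server lies flat in the tray's empty compartment, right way up, handle to the same end as the fork's, let go (x of server in the frame of tray_bay between -0.03 and 0.03 m and y of server in the frame of tray_bay between -0.03 and 0.03 m and y of server_tip in the frame of tray_bay between -0.04 and 0.04 m and z of server in the frame of tray_bay below 0.006 m and x of server_tip in the frame of tray_bay above 0.06 m and angle between server's own z axis and vertical below 0.1 rad and contact force between server and the fingers below 0.1 N and linear speed of server below 0.03 m/s), for 0.2 s.
2. the scraper stands in the block's long slot, blade fully home, let go (x of scraper in the frame of block_slot between -0.008 and 0.008 m and y of scraper in the frame of block_slot between -0.006 and 0.006 m and z of scraper in the frame of block_slot below -0.078 m and angle between scraper's own z axis and vertical below 0.12 rad and contact force between scraper and the fingers below 0.1 N and linear speed of scraper below 0.03 m/s), for 0.2 s.
At the end, for the whole second after the job is handed in: Server released, flat (0.1 rad) and right way up on the empty compartment's floor (6 mm), within 30 mm of its centre, handle to the tray's -x end; scraper released in the long slot within 8 mm along, 6 mm across, lower edge 78 mm or more down, tilt under 0.12 rad; both at rest (all of step 1 and all of step 2); the robot touches nothing.
It fails at once if the fork is moved by more than 20 mm (distance of fork from where it was at the start of the episode above 0.02 m).
It fails at once if the knife is moved by more than 20 mm (distance of knife from where it was at the start of the episode above 0.02 m).
It fails at once if the bottle is moved by more than 20 mm (distance of bottle from where it was at the start of the episode above 0.02 m).
It fails at once if the server is dropped or pressed hard into the tray (more than 50 N) (contact force between server and tray above 50 N).
It also fails if it takes over 61 s, if anything falls off the work surface, if the arm or the gripper's body presses on something with over 40 N, if the wrist force passes 120 N, or if a joint passes its speed limit or range.

## Working session

There is one attempt and no reset: what is moved stays moved. The work goes in short steps, Python scripts to look and compute and a shell command to move; the robot and the scene stay as the last step left them, time stands still between calls to the robot, and variables do not carry over. Pictures are saved under pics/ and viewed, at most 10 in all, crops included, and the job is handed in when it is done.

```bash
ls; mkdir -p pics
python3 - <<'E'
from cell import bot, optics
import cv2,numpy as np
for n in("top","side"):
    c=optics.capture(n); cv2.imwrite(f"pics/{n}0.png",c["pixels"][:,:,::-1]); print(n,c["mtx"],np.round(c["cam_to_world"],4))
s=bot.get_state(); print(s["clock"],s["eef_pos"],s["tool_rot"],s["finger_gap"],bot.tcp_to_grasp)
E
```

```text
pics
top [[481.40671828   0.         264.78288582]
 [  0.         481.40671828 195.80117494]
 [  0.           0.           1.        ]] [[ 5.000e-04 -9.943e-01  1.065e-01  2.737e-01]
 [-1.000e+00  5.000e-04  9.700e-03 -1.265e-01]
 [-9.700e-03 -1.065e-01 -9.943e-01  1.808e+00]
 [ 0.000e+00  0.000e+00  0.000e+00  1.000e+00]]
side [[459.056578     0.         255.38634198]
 [  0.         459.056578   191.75878177]
 [  0.           0.           1.        ]] [[ 0.9236 -0.2084  0.3217 -0.0107]
 [-0.3831 -0.4759  0.7917 -1.2598]
 [-0.0119 -0.8544 -0.5194  0.8728]
 [ 0.      0.      0.      1.    ]]
0.1 [ 0.15046854 -0.63177899  0.23017521] [ 9.93175548e-01  1.16625147e-01 -4.37571659e-05 -9.50759639e-04] 1.0023599650044004 0.0187
```

View pics/top0.png

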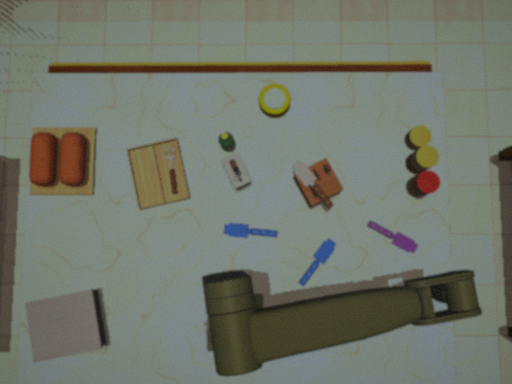

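View pics/side0.png

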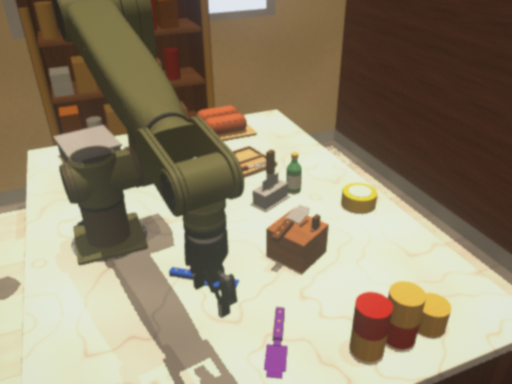

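Top view: the candidates for the server are the steel and brown one on the block (312,182), blue ones at (250,230) and (318,262), and a purple one at (392,236). The one on the block fits: it has a dark wooden handle and lies across the block's top. The tray is at (158,173), the stand with the scraper at (236,170), and the bottle at (227,140). I'll confirm this in an enlarged crop.

Run:
```python
import cv2,numpy as np
t=cv2.imread("pics/top0.png"); s=cv2.imread("pics/side0.png")
R=lambda im,x0,y0,x1,y1,k:cv2.resize(im[y0:y1,x0:x1],None,fx=k,fy=k,interpolation=cv2.INTER_CUBIC)
cv2.imwrite("pics/ctop.png",np.hstack([R(t,280,145,355,220,8)])) # 600x600
a=R(t,120,125,260,215,5.7); cv2.imwrite("pics/ctop2.png",a)
cv2.imwrite("pics/cside.png",R(s,225,140,335,275,4.4))
```

```text
(no output)
```

View pics/ctop.png

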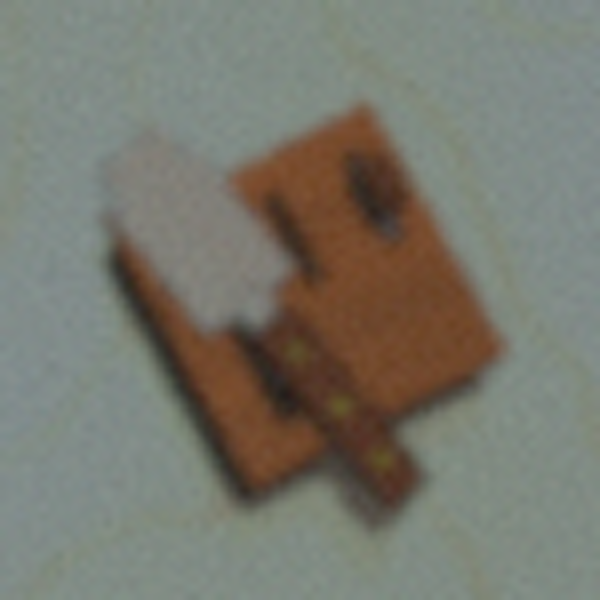

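View pics/ctop2.png

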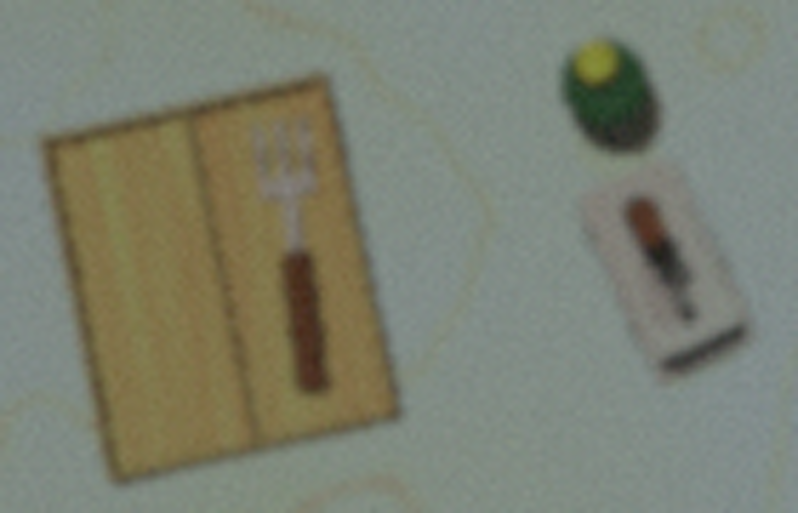

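View pics/cside.png

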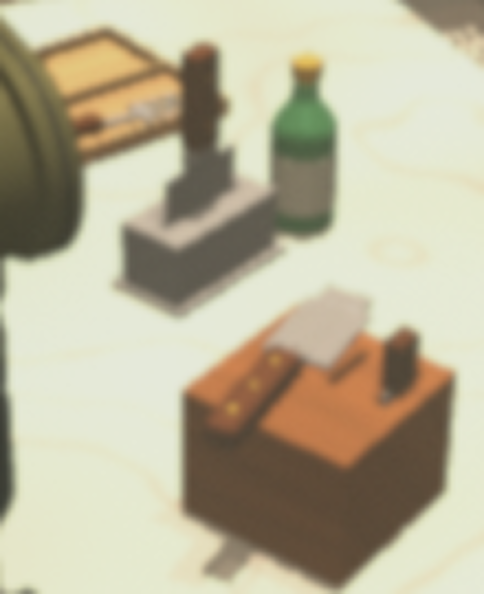

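The crops confirm it. The server lies on the block right way up, with rivets on top of its dark handle, its blade to the upper left and its handle to the lower right. The knife is at crop (378,185). The scraper stands in the stand with its handle top at about crop2 (643,210), the bottle is behind it, and the tray's empty bay is on its left (+y). Next I'll fit the poses.

```bash
cat > h.py <<'E'
import numpy as np,cv2
from scipy.optimize import least_squares
CAM={"top":(np.array([[481.40671828,0,264.78288582],[0,481.40671828,195.80117494],[0,0,1]]),None),}
def load(optics):
    return {n:(lambda c:(np.array(c["mtx"]),np.array(c["cam_to_world"]),c["pixels"]))(optics.capture(n)) for n in("top","side")}
def proj(c,P):
    T=np.linalg.inv(c[1]); p=T[:3,:3]@np.asarray(P,float)+T[:3,3]; q=c[0]@p; return q[:2]/q[2]
def ray(c,uv,z):
    d=c[1][:3,:3]@np.linalg.solve(c[0],[uv[0],uv[1],1]); o=c[1][:3,3]; return o+d*(z-o[2])/d[2]
def un(x0,y0,k,p): return ((p[0]+.5)/k-.5+x0,(p[1]+.5)/k-.5+y0)
def fit(cams,obs,g):  # obs: (cam, uv, local xyz)
    def W(p,l):
        c,s=np.cos(p[2]),np.sin(p[2]); return [p[0]+c*l[0]-s*l[1],p[1]+s*l[0]+c*l[1],l[2]]
    f=lambda p:np.concatenate([proj(cams[n],W(p,l))-uv for n,uv,l in obs])
    r=least_squares(f,g,loss="soft_l1"); return r.x,r.fun.reshape(-1,2)
E
python3 - <<'E'
from cell import bot,optics
from h import *
C=load(optics); np.set_printoptions(precision=4,suppress=True)
B=lambda p:un(280,145,8,p); T=lambda p:un(120,125,5.7,p); S=lambda p:un(225,140,4.4,p)
a=.065
ob=[("top",B((365,103)),(a,-a,.1)),("top",B((505,348)),(-a,-a,.1)),("top",B((248,497)),(-a,a,.1)),
("side",S((183,392)),(-a,a,.1)),("side",S((347,468)),(-a,-a,.1)),("side",S((455,373)),(a,-a,.1)),("side",S((338,590)),(-a,-a,0)),("side",S((183,515)),(-a,a,0))]
g=ray(C["top"],B((310,300)),.1)
for sub in(ob,ob[:3],ob[3:]): 
    x,r=fit(C,sub,[g[0],g[1],.45]); print("block",x,np.abs(r).max())
x,y=.118,.0975
tr=[("top",T((45,140)),(x,y,.02)),("top",T((325,75)),(x,-y,.02)),("top",T((400,412)),(-x,-y,.02)),("top",T((115,482)),(-x,y,.02))]
g=ray(C["top"],T((220,280)),.02); x,r=fit(C,tr,[g[0],g[1],.2]); print("tray",x,r.tolist())
bay=np.array([x[0]-np.sin(x[2])*.0475,x[1]+np.cos(x[2])*.0475]);print("bay",bay)
x,y=.06,.03
st=[("side",S((123,232)),(-x,y,.06)),("side",S((178,250)),(-x,-y,.06)),("side",S((278,190)),(x,-y,.06)),("top",T((748,322)),(-x,-y,.06)),("top",T((680,170)),(x,-y,.06)),("top",T((662,362)),(-x,y,.06)),("top",T((583,200)),(x,y,.06))]
g=ray(C["top"],T((665,270)),.06); x,r=fit(C,st,[g[0],g[1],.4]); print("stand",x,r.tolist())
for z in(.198,):print("scr top",ray(C["top"],T((643,210)),z),ray(C["side"],S((201,48)),z))
rv=[ray(C["top"],B(p),.118)[:2] for p in((300,350),(340,403),(383,458))]; d=rv[0]-rv[2]; print("rivets",rv,np.arctan2(d[1],d[0]))
sr=[ray(C["side"],S(p),.118)[:2] for p in((277,362),(254,384),(232,408))]; d=sr[0]-sr[2]; print("side rivets",sr,np.arctan2(d[1],d[0]))
print("end",ray(C["top"],B((403,488)),.118),"tip",ray(C["top"],B((127,155)),.104))
E
```

```text
block [ 0.5063 -0.3039  0.5059] 1.632774002237511
block [ 0.5076 -0.2998  0.5001] 0.7198890001100153
block [ 0.5049 -0.3076  0.4975] 0.644469238840145
tray [0.5517 0.2913 0.2345] [[-0.7532351504894024, -0.1935724822955649], [0.37418443653820077, -0.6210650173155727], [0.6288500827811561, 0.46267460263047155], [-0.29730949988115185, 0.27752230347175555]]
bay [0.5407 0.3375]
stand [ 0.554  -0.0074  0.4342] [[-0.4563280485863004, -2.3792439739708584], [0.13225266167302152, -0.3590820960497183], [0.02744119506979814, -0.19931940794339198], [0.41767179062375703, 0.815589887602556], [-1.2284316168196767, -1.7557138938126968], [0.612905410900936, 0.6467549800203187], [0.9815151687007528, -0.2524335486100142]]
scr top [ 0.5635 -0.001   0.198 ] [ 0.5535 -0.0078  0.198 ]
rivets [array([ 0.4812, -0.2948]), array([ 0.4577, -0.3121]), array([ 0.4333, -0.3308])] 0.643930432572441
side rivets [array([ 0.4775, -0.299 ]), array([ 0.4534, -0.3151]), array([ 0.4297, -0.3329])] 0.6163306681549973
end [ 0.4201 -0.3394  0.118 ] tip [ 0.571  -0.2197  0.104 ]
```

```bash
cat > to.py <<'E'
import sys,numpy as np
from scipy.spatial.transform import Rotation as R
from cell import bot
def show(x,y,z,phi):
    s=bot.get_state(); r=R.from_quat(s["tool_rot"]); m=r.as_matrix(); f=np.arctan2(m[1,0],m[0,0])
    d=m.T@(np.array([x,y,z])-s["eef_pos"]); t=-(phi-f+np.pi/2)%np.pi; t=(f-phi+np.pi/2)%np.pi-np.pi/2
    print("t",round(s["clock"],2),"eef",np.round(s["eef_pos"],4),"phi",round(f,4),"tilt",round(np.arccos(-m[2,2]),4),"gap",round(s["finger_gap"],3),"q",np.round(s["joint_positions"],2),"F",np.round(s["contact_force"],1))
    print("delta_pos",np.round(d/.3,4),"turn",round(np.degrees(t)/45,4),"rows>=",round(max(np.linalg.norm(d)/.0625,abs(np.degrees(t))/10.7),1))
if __name__=="__main__": show(*map(float,sys.argv[1:5]))
E
python3 to.py .458 -.312 .22 .63; python3 -m pendant '{"delta_pos":[[0.2,0,0],[0.4,0,0],[0.6,0,0],[0.8,0,0],[1,0,0],[1,0,0]],"turn":[-0.1,-0.2,-0.3,-0.4,-0.5,-0.5]}' 0.1 60; python3 to.py .458 -.312 .18 .63
```

```text
t 0.2 eef [ 0.1505 -0.6319  0.2305] phi 0.2338 tilt 0.0014 gap 0.999 q [-1.42  0.12  1.65 -0.    1.37 -0.08] F [-0.8  0.3 -0. ]
delta_pos [ 1.2442 -0.7999  0.0362] turn -0.5045 rows>= 7.1
clock: 0.95
eef_pos: [0.446, -0.5608, 0.2306]
tool_rot: [0.951, 0.311, 0.0, -0.0]
contact_force: [0.6, -0.7, -0.0]
finger_gap: 0.55
finger_force: 0.0
t 0.95 eef [ 0.446  -0.5608  0.2306] phi 0.6319 tilt 0.001 gap 0.55 q [-0.97  0.27  1.49  0.    1.39 -0.04] F [ 0.6 -0.7 -0. ]
delta_pos [ 0.522  -0.6456  0.1694] turn 0.0024 rows>= 4.1
```

```bash
python3 -m pendant '{"delta_pos":[[0.13,-0.16,0.04],[0.26,-0.32,0.08],[0.39,-0.48,0.12],[0.52,-0.645,0.17],[0.52,-0.645,0.17],[0.52,-0.645,0.17]],"turn":[0,0,0,0,0,0]}'; python3 to.py .458 -.312 .103 .63
python3 - <<'E'
from cell import optics
import cv2,numpy as np
t=optics.capture("top")["pixels"][145:220,280:355,::-1]; s=optics.capture("side")["pixels"][185:285,250:350,::-1]
cv2.imwrite("pics/ov.png",np.hstack([cv2.resize(t,(400,400),interpolation=2),cv2.resize(s,(400,400),interpolation=2)]))
E
```

```text
clock: 1.7
eef_pos: [0.4549, -0.3151, 0.1806]
tool_rot: [0.951, 0.308, -0.0, 0.0]
contact_force: [0.3, -0.8, 0.3]
finger_gap: 0.552
finger_force: 0.0
t 1.7 eef [ 0.4549 -0.3151  0.1806] phi 0.6261 tilt 0.001 gap 0.552 q [-0.7  -0.05  1.92 -0.    1.27  0.24] F [ 0.3 -0.8  0.3]
delta_pos [ 0.0144 -0.0025  0.2587] turn -0.0049 rows>= 1.2
```

View pics/ov.png

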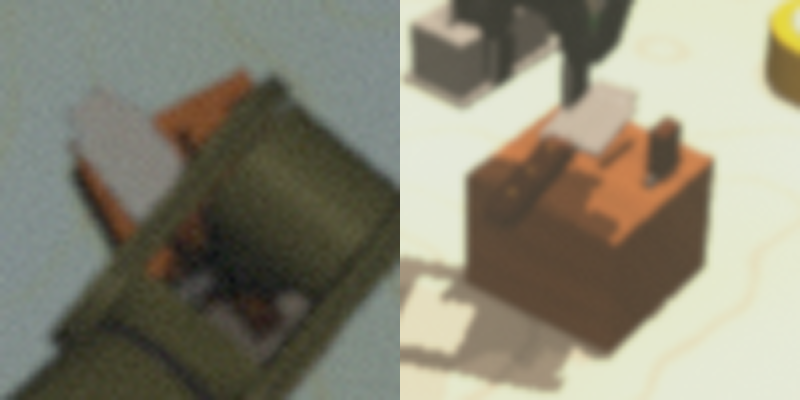

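The picture shows the gripper over the handle, with the nearer finger tip at about (575,100) in the side half and the handle below it. I'll descend with the fingers at 47 mm.

```bash
python3 -m pendant '{"delta_pos":[[0.01,0,0.1],[0.01,0,0.18],[0.01,0,0.22],[0.01,0,0.25],[0.01,0,0.257],[0.01,0,0.257]],"turn":[0,0,0,0,0,0]}'; python3 to.py .458 -.312 .103 .63
```

```text
clock: 2.55
eef_pos: [0.4581, -0.3133, 0.1039]
tool_rot: [0.951, 0.308, 0.0, 0.0]
contact_force: [-0.6, 0.2, -0.2]
finger_gap: 0.551
finger_force: 0.0
t 2.55 eef [ 0.4581 -0.3133  0.1039] phi 0.6264 tilt 0.0011 gap 0.551 q [-0.7   0.03  1.97 -0.    1.14  0.25] F [-0.6  0.2 -0.2]
delta_pos [ 0.0021 -0.0036  0.003 ] turn -0.0046 rows>= 0.0
```

```bash
python3 -m pendant '{"delta_pos":[[0,0,0],[0,0,0],[0,0,0],[0,0,0],[0,0,0],[0,0,0]],"turn":[0,0,0,0,0,0]}' -1 60;  python3 -m pendant '{"delta_pos":[[0,0,-0.03],[0,0,-0.08],[0,0,-0.15],[0,0,-0.25],[0,0,-0.35],[0,0,-0.35]],"turn":[0,0,0,0,0,0]}'; python3 to.py .5 0.3 .21 .2345
```

```text
clock: 3.3
eef_pos: [0.4584, -0.3133, 0.1044]
tool_rot: [0.951, 0.308, 0.001, 0.001]
contact_force: [0.3, 0.3, 5.2]
finger_gap: 0.267
finger_force: 60.4
clock: 4.05
eef_pos: [0.4591, -0.314, 0.2119]
tool_rot: [0.951, 0.308, 0.002, 0.003]
contact_force: [0.8, 0.5, -1.5]
finger_gap: 0.267
finger_force: 59.6
t 4.05 eef [ 0.4591 -0.314   0.2119] phi 0.6265 tilt 0.0065 gap 0.267 q [-0.7  -0.07  1.89 -0.    1.32  0.25] F [ 0.8  0.5 -1.5]
delta_pos [ 1.3104 -1.5779 -0.0018] turn 0.4992 rows>= 9.8
```

```bash
python3 -m pendant '{"delta_pos":[[0,0,-0.1],[0,0,-0.2],[0,0,-0.2],[0,0,-0.2]],"turn":[0,0,0,0]}'; python3 to.py .48 0.0 .27 .2345;python3 - <<'E'
from cell import optics
import cv2,numpy as np
t=optics.capture("top")["pixels"]; s=optics.capture("side")["pixels"]
cv2.imwrite("pics/held.png",np.hstack([cv2.resize(t[140:230,265:355,::-1],(400,400),interpolation=2),cv2.resize(s[125:275,210:360,::-1],(400,400),interpolation=2)]))
np.save("held.npy",np.stack([t,s]))
E
```

```text
clock: 4.55
eef_pos: [0.457, -0.3123, 0.2658]
tool_rot: [0.951, 0.308, -0.001, -0.001]
contact_force: [0.7, -1.0, -1.9]
finger_gap: 0.261
finger_force: 59.6
t 4.55 eef [ 0.457  -0.3123  0.2658] phi 0.6265 tilt 0.0033 gap 0.261 q [-0.7  -0.11  1.83 -0.    1.43  0.25] F [ 0.7 -1.  -1.9]
delta_pos [ 0.6723 -0.7983 -0.012 ] turn 0.4991 rows>= 5.0
```

View pics/held.png

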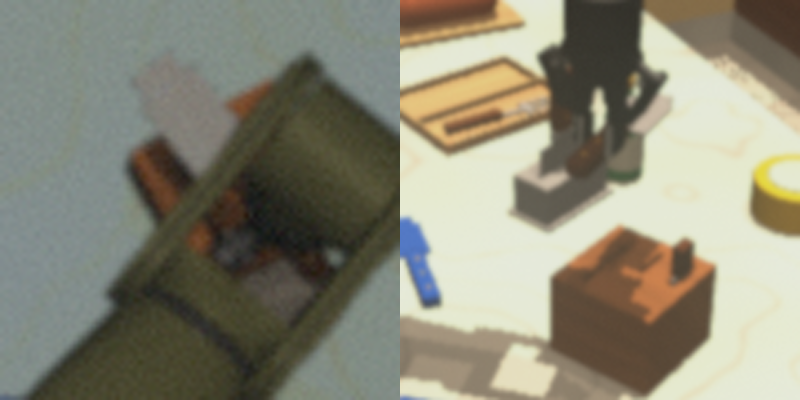

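Run:
```python
from cell import optics
from h import *
C=load(optics)
for p in([.576,-.226,.264],[.576,-.226,.245],[.414,-.343,.28],[.414,-.343,.262]): 
    u=proj(C["side"],p); v=proj(C["top"],p); print(p,"view side",(u-[210,125])/.375+[400,0],"top",(v-[265,140])*400/90)
```

```text
[0.576, -0.226, 0.264] view side [662.61147888  91.02151636] top [155.50994837  61.98261181]
[0.576, -0.226, 0.245] view side [661.77169225 106.57151492] top [153.89342477  66.9303559 ]
[0.414, -0.343, 0.28] view side [571.30546484 158.90571156] top [322.06934515 280.30615288]
[0.414, -0.343, 0.262] view side [571.12994099 175.01698956] top [318.57983555 282.57929958]
```

```bash
python3 to.py .46 0.0 .27 .2345; python3 -m pendant '{"delta_pos":[[0.1,-0.13,0],[0.2,-0.26,0],[0.3,-0.39,0],[0.4,-0.52,0],[0.5,-0.65,0],[0.6,-0.8,0],[0.62,-0.83,0],[0.62,-0.83,0]],"turn":[0.07,0.14,0.21,0.28,0.35,0.42,0.5,0.5]}'; python3 to.py .495 0.3266 .2 .2345
```

```text
t 4.75 eef [ 0.4572 -0.3124  0.2662] phi 0.6265 tilt 0.0031 gap 0.267 q [-0.7  -0.11  1.82 -0.    1.43  0.25] F [ 0.2 -0.2 -0.9]
delta_pos [ 0.6181 -0.8379 -0.0106] turn 0.4991 rows>= 5.0
clock: 5.75
eef_pos: [0.462, -0.0012, 0.2675]
tool_rot: [0.993, 0.118, -0.001, -0.0]
contact_force: [0.1, 0.4, -2.3]
finger_gap: 0.264
finger_force: 62.2
t 5.75 eef [ 0.462  -0.0012  0.2675] phi 0.2367 tilt 0.0011 gap 0.264 q [-0.12 -0.33  2.01 -0.    1.46  1.22] F [ 0.1  0.4 -2.3]
delta_pos [ 0.3633 -1.0362  0.225 ] turn 0.0028 rows>= 5.4
```

```bash
python3 -m pendant '{"delta_pos":[[0.07,-0.19,0],[0.14,-0.38,0],[0.21,-0.57,0],[0.28,-0.76,0],[0.34,-0.95,0],[0.363,-1,0.1],[0.363,-1,0.2],[0.363,-1,0.2]],"turn":[0,0,0,0,0,0,0,0]}'; python3 to.py .495 0.3266 .035 .2345;python3 - <<'E'
from cell import optics
import cv2,numpy as np
t=optics.capture("top")["pixels"]; s=optics.capture("side")["pixels"]
cv2.imwrite("pics/tray.png",np.hstack([cv2.resize(t[125:225,115:215,::-1],(400,400),interpolation=2),cv2.resize(s[95:195,190:290,::-1],(400,400),interpolation=2)]))
E
```

```text
clock: 6.75
eef_pos: [0.4975, 0.3134, 0.2041]
tool_rot: [0.993, 0.117, -0.004, 0.001]
contact_force: [-0.1, 0.5, -1.4]
finger_gap: 0.262
finger_force: 62.1
t 6.75 eef [0.4975 0.3134 0.2041] phi 0.2337 tilt 0.0078 gap 0.262 q [ 0.47  0.01  1.81 -0.    1.32  1.81] F [-0.1  0.5 -1.4]
delta_pos [ 0.0065 -0.0458  0.5636] turn -0.001 rows>= 2.7
```

View pics/tray.png

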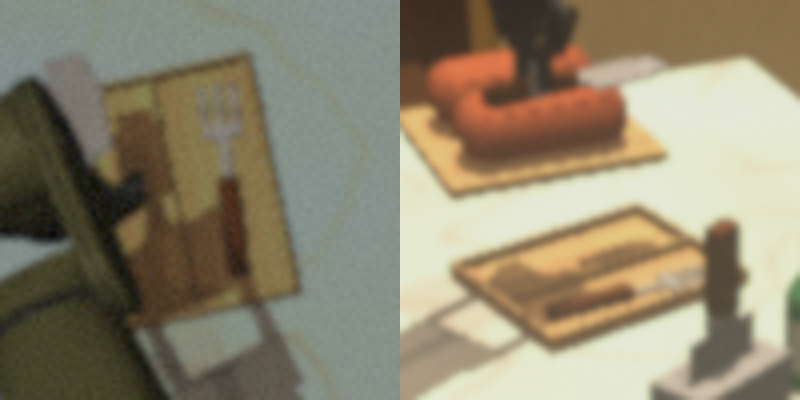

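Left half: the blade tip is at about (75,70), heading up along the tray, and the fork at (225,180) is untouched. I'll check the held tip against the prediction and descend most of the way.

```bash
python3 - <<'E'
from cell import optics
from h import *
C=load(optics); print((proj(C["top"],[.6405,.3475,.204])-[115,125])*4,ray(C["top"],(133.75,142.5),.204))
E
python3 -m pendant '{"delta_pos":[[0.007,-0.046,0.15],[0.007,-0.046,0.3],[0.007,-0.046,0.42],[0.007,-0.046,0.5],[0.007,-0.046,0.55],[0.007,-0.046,0.59],[0.007,-0.046,0.61],[0.007,-0.046,0.61]],"turn":[0,0,0,0,0,0,0,0]}'; python3 to.py .495 0.3266 .009 .2345
```

```text
[60.48742095 55.63931819] [0.62804306 0.33475036 0.204     ]
clock: 7.95
eef_pos: [0.4979, 0.329, 0.0255]
tool_rot: [0.993, 0.117, 0.0, -0.0]
contact_force: [0.4, -0.3, -1.5]
finger_gap: 0.263
finger_force: 62.1
t 7.95 eef [0.4979 0.329  0.0255] phi 0.2338 tilt 0.0004 gap 0.263 q [0.49 0.22 1.91 0.   1.01 1.83] F [ 0.4 -0.3 -1.5]
delta_pos [-0.0114  0.0056  0.055 ] turn -0.0009 rows>= 0.3
```

```bash
python3 -m pendant '{"delta_pos":[[0,0.004,0.012],[0,0.004,0.024],[0,0.004,0.034],[0,0.004,0.042],[0,0.004,0.042]],"turn":[0,0,0,0,0]}'; python3 -m pendant '{"delta_pos":[[0,0,0.004],[0,0,0.008],[0,0,0.012],[0,0,0.012]],"turn":[0,0,0,0]}'
```

```text
clock: 8.57
eef_pos: [0.4978, 0.3277, 0.0123]
tool_rot: [0.993, 0.117, -0.0, 0.0]
contact_force: [-0.3, -0.0, -2.2]
finger_gap: 0.263
finger_force: 62.1
clock: 9.07
eef_pos: [0.4983, 0.328, 0.0095]
tool_rot: [0.993, 0.117, 0.0, -0.0]
contact_force: [-1.4, -0.1, 1.5]
finger_gap: 0.258
finger_force: 62.5
```

Contact has just been made, so I'll open partly (within the compartment's width) and lift.

```bash
python3 -m pendant '{"delta_pos":[[0,0,0],[0,0,0],[0,0,0],[0,0,0]],"turn":[0,0,0,0]}' 0.05 ; python3 -m pendant '{"delta_pos":[[0,0,-0.05],[0,0,-0.15],[0,0,-0.3],[0,0,-0.5],[0,0,-0.7],[0,0,-0.85],[0,0,-0.9],[0,0,-0.9]],"turn":[0,0,0,0,0,0,0,0]}'; python3 to.py .46 .05 .29 0.43
```

```text
clock: 9.57
eef_pos: [0.498, 0.3277, 0.009]
tool_rot: [0.993, 0.117, -0.0, -0.0]
contact_force: [-0.0, 0.2, -1.0]
finger_gap: 0.523
finger_force: 0.0
clock: 10.58
eef_pos: [0.4982, 0.3279, 0.2801]
tool_rot: [0.993, 0.117, 0.001, -0.0]
contact_force: [0.9, 0.1, -0.9]
finger_gap: 0.525
finger_force: 0.0
t 10.57 eef [0.4982 0.3279 0.2801] phi 0.2338 tilt 0.0021 gap 0.525 q [ 0.49 -0.02  1.72  0.    1.44  1.83] F [ 0.9  0.1 -0.9]
delta_pos [-0.3384  0.8715 -0.0341] turn -0.2498 rows>= 4.5
```

```bash
python3 to.py .37 .12 .28 0.43;  python3 -m pendant '{"delta_pos":[[-0.1,0.1,0],[-0.2,0.2,0],[-0.3,0.3,0],[-0.4,0.4,0],[-0.55,0.53,0],[-0.57,0.57,0],[-0.57,0.57,0]],"turn":[-0.1,-0.2,-0.25,-0.25,-0.25,-0.25,-0.25]}';python3 - <<'E'
from cell import optics
import cv2,numpy as np
t=optics.capture("top")["pixels"]; s=optics.capture("side")["pixels"]
k=lambda im,x0,y0,x1,y1,f:cv2.resize(im[y0:y1,x0:x1,::-1],None,fx=f,fy=f,interpolation=2)
a=np.hstack([k(t,120,130,200,215,5),k(t,285,150,365,235-0,5)]);
b=np.hstack([k(t,205,125,265,195,4)[:170],k(s,245,140,385,182,4)[:170]])[:, :800]
c=np.zeros((595,800,3),np.uint8); c[:425]=a[:425]; c[425:425+170,:b.shape[1]]=b
cv2.imwrite("pics/placed.png",c); print(b.shape)
cv2.imwrite("pics/t1.png",t[:,:,::-1]); cv2.imwrite("pics/s1.png",s[:,:,::-1])
E
```

```text
t 10.57 eef [0.4982 0.3279 0.2801] phi 0.2338 tilt 0.0021 gap 0.525 q [ 0.49 -0.02  1.72  0.    1.44  1.83] F [ 0.9  0.1 -0.9]
delta_pos [-0.5762  0.5751 -0.0011] turn -0.2498 rows>= 3.9
clock: 11.45
eef_pos: [0.3709, 0.1213, 0.2773]
tool_rot: [0.977, 0.213, -0.001, -0.0]
contact_force: [-0.1, -1.0, 0.6]
finger_gap: 0.526
finger_force: 0.0Traceback (most recent call last):
  File "<stdin>", line 6, in <module>
    return _nx.concatenate(arrs, 1, dtype=dtype, casting=casting)
           ~~~~~~~~~~~~~~~^^^^^^^^^^^^^^^^^^^^^^^^^^^^^^^^^^^^^^^
ValueError: all the input array dimensions except for the concatenation axis must match exactly, but along dimension 0, the array at index 0 has size 170 and the array at index 1 has size 168
```

Run:
```python
from cell import optics
import cv2,numpy as np
N=4
t=np.mean([optics.capture("top")["pixels"].astype(float) for _ in range(N)],0).astype(np.uint8)[:,:,::-1]; s=np.mean([optics.capture("side")["pixels"].astype(float) for _ in range(N)],0).astype(np.uint8)[:,:,::-1]
cv2.imwrite("pics/t1.png",t); cv2.imwrite("pics/s1.png",s)
k=lambda im,x0,y0,x1,y1,f:cv2.resize(im[y0:y1,x0:x1],None,fx=f,fy=f,interpolation=cv2.INTER_CUBIC)
c=np.zeros((600,800,3),np.uint8)
c[:360,:360]=k(t,287,155,347,215,6); u=k(t,120,137,210,209,10/3); c[360:600,:300]=u; c[:598,360:]=k(s,230,140,330,276,4.4)
cv2.imwrite("pics/placed.png",c)
```

```text
(no output)
```

View pics/placed.png

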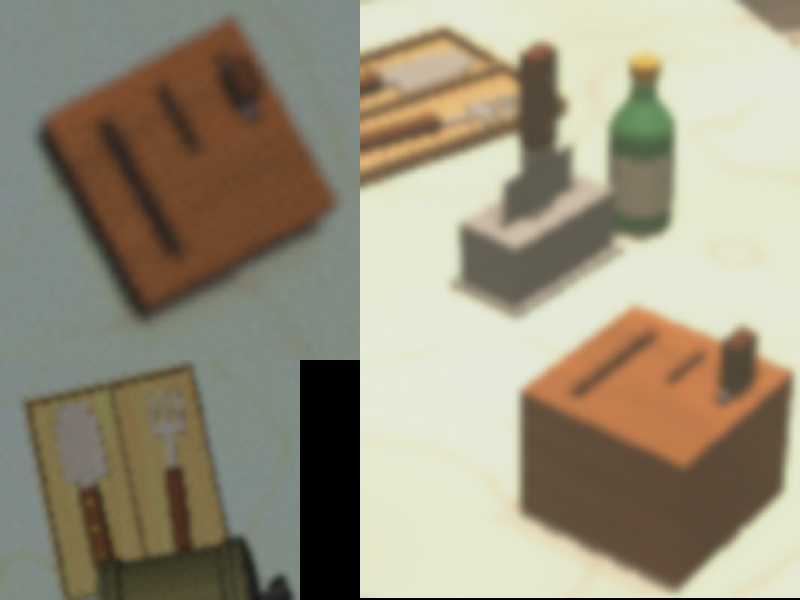

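The server lies flat in the left bay: blade at (80,440), handle at (95,520) towards the same end as the fork's handle. The long slot now shows clear: top (105,122)–(178,253), side (577,392)–(655,335). I'll measure the slot, the server and the scraper.

Run:
```python
from cell import optics
from h import *
C=load(optics); np.set_printoptions(precision=4,suppress=True); a=.065
P=lambda p:un(287,155,6,p); S=lambda p:un(230,140,4.4,(p[0]-360,p[1]))
ct=[("top",P((235,17)),(a,-a,.1)),("top",P((335,203)),(-a,-a,.1)),("top",P((145,318)),(-a,a,.1)),("top",P((45,125)),(a,a,.1))]
cs=[("side",S((635,307)),(a,a,.1)),("side",S((522,388)),(-a,a,.1)),("side",S((685,468)),(-a,-a,.1)),("side",S((790,377)),(a,-a,.1)),("side",S((675,590)),(-a,-a,0)),("side",S((522,513)),(-a,a,0))]
for sub in(ct,cs,ct+cs):
    x,r=fit(C,sub,[.506,-.304,.5]); print("block",x,np.abs(r).max(),"slot",x[0]-np.sin(x[2])*.035,x[1]+np.cos(x[2])*.035)
for n,f,roi in(("top","t1",[P((85,100)),P((200,275))]),("side","s1",[S((560,325)),S((665,400))])):
    im=cv2.imread(f"pics/{f}.png").astype(float)[:,:,2]; (x0,y0),(x1,y1)=np.int32(roi)
    q=cv2.resize(im[y0:y1,x0:x1],None,fx=6,fy=6,interpolation=cv2.INTER_CUBIC); med=np.median(q)
    m=(q<med*.72).astype(np.uint8); k,l,st,ce=cv2.connectedComponentsWithStats(m)
    for i in range(1,k):
        if st[i,4]<400: continue
        pts=np.argwhere(l==i)[:,::-1]; uv=np.array([un(x0,y0,6,p) for p in pts[::7]]); w=np.array([ray(C[n],u,.1)[:2] for u in uv])
        mu=w.mean(0); e,V=np.linalg.eigh(np.cov((w-mu).T)); d=V[:,1]*np.sign(V[0,1]); pr=(w-mu)@d
        print(n,"dark blob",st[i,4],"mid",(mu+d*(pr.max()+pr.min())/2),"mean",mu,"yaw",np.arctan2(d[1],d[0]),"len",np.ptp(pr))
Q=lambda p:un(120,137,10/3,(p[0],p[1]-360))
tr=np.array([.5517,.2913]);c,s=np.cos(.2345),np.sin(.2345)
for nm,p,z in(("tip",(72,403),.009),("shoulder",(87,488),.009),("handle",(99,545),.023)):
    w=ray(C["top"],Q(p),z)[:2]-tr; print(nm,"in bay",np.array([c*w[0]+s*w[1],-s*w[0]+c*w[1]-.0475]))
x,y=.06,.03
so=[("side",S((463,227)),(-x,y,.06)),("side",S((517,250)),(-x,-y,.06)),("side",S((617,190)),(x,-y,.06))]
T=lambda p:un(120,125,5.7,p)
to=[("top",T((748,322)),(-x,-y,.06)),("top",T((680,162)),(x,-y,.06)),("top",T((662,365)),(-x,y,.06)),("top",T((583,203)),(x,y,.06))]
for sub in(so,to,so+to): g,r=fit(C,sub,[.554,-.007,.45]); print("stand",g,np.abs(r).max())
print("scr top side",ray(C["side"],S((539,48)),.198))
```

```text
block [ 0.5057 -0.301   0.5015] 0.8553507775707772 slot 0.4888656823058021 -0.2703412444299692
block [ 0.5053 -0.3078  0.4836] 1.5331551482267969 slot 0.48898428480948086 -0.27678736193581427
block [ 0.5059 -0.3043  0.4981] 1.8392271657901915 slot 0.4891600065377293 -0.27352431395085003
top dark blob 589 mid [ 0.5329 -0.2944] mean [ 0.5332 -0.2942] yaw 0.4908181538920385 len 0.03541824217007483
top dark blob 2436 mid [ 0.492  -0.2711] mean [ 0.4921 -0.2711] yaw 0.49466179196976473 len 0.08897050186108779
top dark blob 1234 mid [ 0.4676 -0.2447] mean [ 0.466  -0.2455] yaw 0.483711671076952 len 0.05730413313894246
side dark blob 1638 mid [ 0.4869 -0.2779] mean [ 0.4867 -0.2781] yaw 0.5013408768684433 len 0.08533098195761664
tip in bay [ 0.1058 -0.0007]
shoulder in bay [0.0058 0.0028]
handle in bay [-0.0635 -0.    ]
stand [ 0.5535 -0.0112  0.4499] 0.5358452500334465
stand [ 0.5538 -0.006   0.4387] 1.693288971779964
stand [ 0.5543 -0.0075  0.4405] 1.3119375477318442
scr top side [ 0.5535 -0.0078  0.198 ]
```

```bash
python3 to.py .554 -.0085 .24 0.44; python3 -m pendant '{"delta_pos":[[0.06,0.15,0],[0.13,0.3,0.02],[0.2,0.45,0.05],[0.28,0.58,0.1],[0.37,0.645,0.12],[0.37,0.645,0.12]],"turn":[0,0,0,0,0,0]}'; python3 to.py .554 -.0085 .142 0.44
```

```text
t 12.05 eef [0.3713 0.122  0.279 ] phi 0.4305 tilt 0.0001 gap 0.526 q [ 0.18 -0.52  2.12  0.    1.54  1.32] F [ 0.3  0.2 -0.2]
delta_pos [0.3719 0.6493 0.1301] turn -0.0121 rows>= 3.6
clock: 12.8
eef_pos: [0.5537, -0.0085, 0.2416]
tool_rot: [0.977, 0.213, -0.001, -0.0]
contact_force: [0.8, 0.0, 0.7]
finger_gap: 0.524
finger_force: 0.0
t 12.8 eef [ 0.5537 -0.0085  0.2416] phi 0.429 tilt 0.0027 gap 0.524 q [-0.11 -0.09  1.85  0.    1.39  1.03] F [0.8 0.  0.7]
delta_pos [0.0018 0.0009 0.332 ] turn -0.0141 rows>= 1.6
```

```bash
python3 -m pendant '{"delta_pos":[[0,0,0.05],[0,0,0.12],[0,0,0.2],[0,0,0.27],[0,0,0.31],[0,0,0.33],[0,0,0.33]],"turn":[-0.014,-0.014,-0.014,-0.014,-0.014,-0.014,-0.014]}'; python3 -m pendant '{"delta_pos":[[0,0,0],[0,0,0],[0,0,0],[0,0,0],[0,0,0]],"turn":[0,0,0,0,0]}' -1 25; python3 to.py .554 -.0085 .142 0.44
```

```text
clock: 13.68
eef_pos: [0.5529, -0.0078, 0.144]
tool_rot: [0.976, 0.219, 0.0, 0.0]
contact_force: [-0.6, -0.8, 1.5]
finger_gap: 0.526
finger_force: 0.0
clock: 14.3
eef_pos: [0.5532, -0.0072, 0.1452]
tool_rot: [0.976, 0.219, 0.001, -0.001]
contact_force: [-3.0, 3.0, 5.0]
finger_gap: 0.231
finger_force: 26.1
t 14.3 eef [ 0.5532 -0.0072  0.1452] phi 0.4411 tilt 0.0016 gap 0.231 q [-0.11 -0.02  1.95  0.    1.21  1.02] F [-3.  3.  5.]
delta_pos [0.0005 0.005  0.0106] turn 0.0014 rows>= 0.1
```

```bash
python3 -m pendant '{"delta_pos":[[0,0,0],[0,0,0],[0,0,-0.03],[0,0,-0.08],[0,0,-0.16],[0,0,-0.3],[0,0,-0.45],[0,0,-0.45]],"turn":[0,0,0,0,0,0,0,0]}' -1 80; python3 to.py .4895 -.2745 .28 .496
```

```text
clock: 15.3
eef_pos: [0.5554, -0.0087, 0.2854]
tool_rot: [0.976, 0.219, 0.005, 0.003]
contact_force: [-0.4, 0.2, -2.0]
finger_gap: 0.226
finger_force: 78.2
t 15.3 eef [ 0.5554 -0.0087  0.2854] phi 0.4409 tilt 0.0114 gap 0.226 q [-0.11 -0.12  1.8  -0.    1.45  1.02] F [-0.4  0.2 -2. ]
delta_pos [-0.5769  0.7073  0.0181] turn -0.0702 rows>= 4.4
```

```bash
python3 -m pendant '{"delta_pos":[[-0.11,0.13,0],[-0.23,0.28,0],[-0.35,0.43,0],[-0.47,0.58,0],[-0.57,0.7,0],[-0.577,0.707,0.03],[-0.577,0.707,0.03],[-0.577,0.707,0.03]],"turn":[-0.02,-0.04,-0.06,-0.07,-0.07,-0.07,-0.07,-0.07]}'; python3 to.py .4895 -.2745 .28 .496
python3 - <<'E'
from cell import optics
import cv2,numpy as np
N=4
t=np.mean([optics.capture("top")["pixels"].astype(float) for _ in range(N)],0).astype(np.uint8)[:,:,::-1]; s=np.mean([optics.capture("side")["pixels"].astype(float) for _ in range(N)],0).astype(np.uint8)[:,:,::-1]
cv2.imwrite("pics/t2.png",t); cv2.imwrite("pics/s2.png",s)
cv2.imwrite("pics/hov.png",cv2.resize(s[165:255,250:350],(660,594),interpolation=cv2.INTER_CUBIC))
E
```

```text
clock: 16.3
eef_pos: [0.487, -0.2724, 0.2695]
tool_rot: [0.969, 0.246, -0.0, -0.0]
contact_force: [-0.1, -0.2, -1.7]
finger_gap: 0.224
finger_force: 78.7
t 16.3 eef [ 0.487  -0.2724  0.2695] phi 0.4975 tilt 0.0009 gap 0.224 q [-0.61 -0.1   1.81  0.    1.43  0.47] F [-0.1 -0.2 -1.7]
delta_pos [ 0.004  0.01  -0.035] turn 0.0019 rows>= 0.2
```

View pics/hov.png

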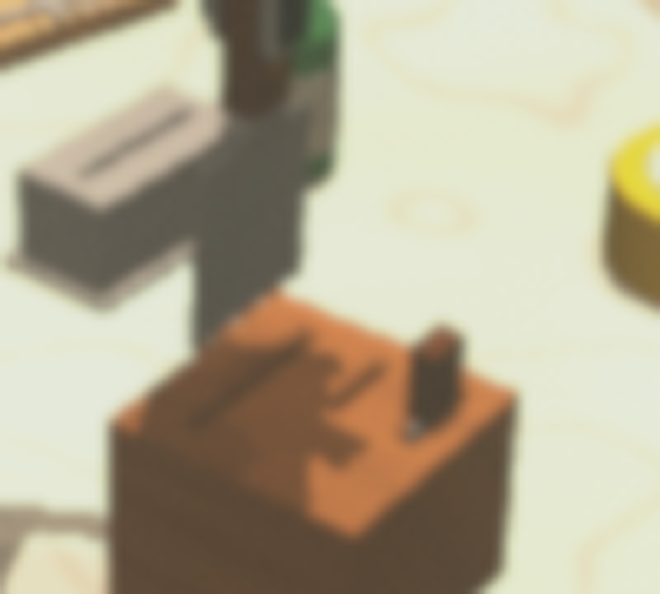

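The blade hangs clear above the block. In the crop its lower corners are at (197,355) and (298,272), and the slot runs (190,425)–(308,335). I'll compare both in the same camera so the calibration bias cancels.

Run:
```python
from cell import optics
from h import *
C=load(optics); np.set_printoptions(precision=4,suppress=True)
V=lambda p:un(250,165,6.6,p); z=.1343; c,s=np.cos(.4975),np.sin(.4975)
a=ray(C["side"],V((197,355)),z)[:2]; b=ray(C["side"],V((298,272)),z)[:2]; d=b-a
m=(a+b)/2+.002*np.array([-s,c]); print("blade side",a,b,"len",np.linalg.norm(d),"yaw",np.arctan2(d[1],d[0]),"mid",m)
a2=ray(C["side"],V((190,425)),.1)[:2]; b2=ray(C["side"],V((308,335)),.1)[:2]; print("slot side",(a2+b2)/2,np.linalg.norm(b2-a2))
slot=np.array([.4877,-.2775]); e=slot-m; print("slot-blade in block axes",c*e[0]+s*e[1],-s*e[0]+c*e[1])
# refine: edges of the blade in the side image, rows of s2 across blade
im=cv2.imread("pics/s2.png")[:,:,2].astype(float)
for v in(192,196,200,204): 
    r=im[v,272:305]; g=np.diff(r); print(v,"L",272.5+g[:14].argmin(),"R",272.5+12+g[12:].argmax(),np.int32(r))
tcp=np.array([.487,-.2724])
for n,off in(("-x",-.041),("+x",.041)):
    w=tcp+off*np.array([c,s])-.002*np.array([-s,c]); print("pred corner",n,proj(C["side"],[*w,z]),"seen",V((197,355)) if off<0 else V((298,272)))
```

```text
blade side [ 0.4535 -0.295 ] [ 0.5224 -0.254 ] len 0.08013194529840252 yaw 0.5367585477816409 mid [ 0.487  -0.2728]
slot side [ 0.4887 -0.2765] 0.08837473158711696
slot-blade in block axes -0.0016129801141136768 -0.004498460194818948
192 L 272.5 R 298.5 [149 131 115 103  97  94  94  94  96  95  92  92  91  91  92  91  91  92
  91  93  93  93  92  94 100 112 137 173 208 224 228 229 229]
196 L 275.5 R 295.5 [ 95  95  95  95  94  94  94  94  93  92  91  91  91  91  91  91  91  92
  93  93  93  94 101 131 181 218 227 229 229 229 229 229 229]
200 L 279.5 R 295.5 [ 95  95  94  95  96  98 100  99  95  92  91  91  91  91  91  92  91  92
  92  92  93  93 105 146 197 223 228 229 229 229 229 229 229]
204 L 278.5 R 295.5 [114 129 143 158 169 171 157 124  98  92  91  92  90  91  91  92  92  92
  93  92  93  94 109 156 207 225 228 229 229 229 229 229 229]
pred corner -x [278.7257 218.25  ] seen (279.42424242424244, 218.36363636363637)
pred corner +x [295.3061 205.7597] seen (294.72727272727275, 205.78787878787878)
```

```bash
python3 to.py .488 -.2767 .243 .497; python3 -m pendant '{"delta_pos":[[0,0.006,0.02],[-0.001,0.012,0.05],[-0.004,0.014,0.08],[-0.004,0.014,0.088],[-0.004,0.014,0.088]],"turn":[0,0,0,0,0]}'; python3 to.py .488 -.2767 .235 .497
```

```text
t 16.8 eef [ 0.487  -0.2734  0.2701] phi 0.4964 tilt 0.0002 gap 0.227 q [-0.61 -0.1   1.81 -0.    1.43  0.47] F [-0.2 -0.2 -1.4]
delta_pos [-0.0022  0.0114  0.0904] turn -0.0008 rows>= 0.4
clock: 17.42
eef_pos: [0.4877, -0.2777, 0.2432]
tool_rot: [0.969, 0.245, -0.0, -0.0]
contact_force: [-0.5, -0.3, -2.6]
finger_gap: 0.224
finger_force: 78.7
t 17.43 eef [ 0.4877 -0.2777  0.2432] phi 0.4961 tilt 0.0008 gap 0.224 q [-0.61 -0.08  1.84  0.    1.38  0.46] F [-0.5 -0.3 -2.6]
delta_pos [ 0.0026 -0.0024  0.0273] turn -0.0012 rows>= 0.1
```

```bash
python3 -m pendant '{"delta_pos":[[0.002,-0.002,0.01],[0.002,-0.002,0.02],[0.002,-0.002,0.03],[0.002,-0.002,0.04],[0.002,-0.002,0.05],[0.002,-0.002,0.055],[0.002,-0.002,0.055]],"turn":[0,0,0,0,0,0,0]}'; python3 to.py .488 -.2767 .235 .497
```

```text
clock: 18.3
eef_pos: [0.488, -0.2769, 0.227]
tool_rot: [0.969, 0.246, -0.0, -0.0]
contact_force: [-0.4, -0.5, -1.9]
finger_gap: 0.226
finger_force: 78.7
t 18.3 eef [ 0.488  -0.2769  0.227 ] phi 0.4961 tilt 0.0003 gap 0.226 q [-0.61 -0.07  1.85 -0.    1.36  0.46] F [-0.4 -0.5 -1.9]
delta_pos [ 0.0004 -0.0007 -0.0268] turn -0.0011 rows>= 0.1
```

The edge is about 8 mm into the slot with no contact. I'll continue down.

```bash
python3 -m pendant '{"delta_pos":[[0,0,0.025],[0,0,0.05],[0,0,0.075],[0,0,0.1],[0,0,0.125],[0,0,0.145],[0,0,0.145]],"turn":[0,0,0,0,0,0,0]}'; python3 to.py .488 -.2767 .153 .497
```

```text
clock: 19.18
eef_pos: [0.4877, -0.2767, 0.1828]
tool_rot: [0.969, 0.246, -0.0, -0.0]
contact_force: [-0.0, 0.3, -2.5]
finger_gap: 0.225
finger_force: 78.9
t 19.18 eef [ 0.4877 -0.2767  0.1828] phi 0.4961 tilt 0.0013 gap 0.225 q [-0.61 -0.04  1.9   0.    1.28  0.46] F [-0.   0.3 -2.5]
delta_pos [0.0009 0.0004 0.0994] turn -0.0011 rows>= 0.5
```

```bash
python3 -m pendant '{"delta_pos":[[0,0,0.025],[0,0,0.05],[0,0,0.075],[0,0,0.09],[0,0,0.1],[0,0,0.105],[0,0,0.105]],"turn":[0,0,0,0,0,0,0]}'; python3 to.py .488 -.2767 .148 .497
```

```text
clock: 20.05
eef_pos: [0.4879, -0.2768, 0.1518]
tool_rot: [0.969, 0.245, -0.0, -0.0]
contact_force: [-1.3, 1.6, -2.5]
finger_gap: 0.224
finger_force: 78.8
t 20.05 eef [ 0.4879 -0.2768  0.1518] phi 0.496 tilt 0.0007 gap 0.224 q [-0.61 -0.01  1.93  0.    1.22  0.46] F [-1.3  1.6 -2.5]
delta_pos [0.0004 0.     0.0128] turn -0.0012 rows>= 0.1
```

```bash
python3 -m pendant '{"delta_pos":[[0,0,0.004],[0,0,0.008],[0,0,0.008]],"turn":[0,0,0]}';python3 -m pendant '{"delta_pos":[[0,0,0.004],[0,0,0.008],[0,0,0.008]],"turn":[0,0,0]}'
```

```text
clock: 20.42
eef_pos: [0.488, -0.2768, 0.1505]
tool_rot: [0.969, 0.245, -0.0, -0.0]
contact_force: [-3.6, 3.7, 2.0]
finger_gap: 0.224
finger_force: 79.6
clock: 20.8
eef_pos: [0.4881, -0.2769, 0.1504]
tool_rot: [0.969, 0.245, -0.0, -0.0]
contact_force: [-8.5, 7.1, 12.3]
finger_gap: 0.223
finger_force: 80.6
```

The floor is reached at the expected height, so I'll release and retreat.

```bash
python3 -m pendant '{"delta_pos":[[0,0,-0.005],[0,0,-0.008],[0,0,-0.008],[0,0,-0.008],[0,0,-0.008]],"turn":[0,0,0,0,0]}' 0.05; python3 -m pendant '{"delta_pos":[[0,0,-0.05],[0,0,-0.15],[0,0,-0.3],[0,0,-0.45],[0,0,-0.5],[0,0,-0.5]],"turn":[0,0,0,0,0,0]}'; python3 to.py .35 -.15 .3 .497
```

```text
clock: 21.42
eef_pos: [0.488, -0.277, 0.1495]
tool_rot: [0.969, 0.246, -0.0, -0.0]
contact_force: [0.1, -0.6, 0.1]
finger_gap: 0.524
finger_force: 0.0
clock: 22.18
eef_pos: [0.4885, -0.2772, 0.3013]
tool_rot: [0.969, 0.246, 0.001, 0.001]
contact_force: [0.9, 0.3, -0.9]
finger_gap: 0.528
finger_force: 0.0
t 22.18 eef [ 0.4885 -0.2772  0.3013] phi 0.4962 tilt 0.0029 gap 0.528 q [-0.61 -0.11  1.77  0.    1.48  0.46] F [ 0.9  0.3 -0.9]
delta_pos [-0.204  -0.5928  0.0025] turn -0.001 rows>= 3.0
```

```bash
python3 -m pendant '{"delta_pos":[[-0.05,-0.15,0],[-0.1,-0.3,0],[-0.15,-0.45,0],[-0.2,-0.59,0],[-0.2,-0.59,0],[-0.2,-0.59,0]],"turn":[0,0,0,0,0,0]}'
python3 - <<'E'
from cell import optics,bot
from h import *
C=load(optics); np.set_printoptions(precision=1,suppress=True)
S0=np.array([.488,-.2768])
for n,ref in(("side","s1"),("top","t1")):
    im=C[n][2][:,:,::-1].astype(float); old=cv2.imread(f"pics/{ref}.png").astype(float)
    P=[proj(C[n],[*S0,z]) for z in(.118,.203)]; print(n,"expected handle base/top",P)
    m=(np.abs(cv2.GaussianBlur(im,(3,3),0)-cv2.GaussianBlur(old,(3,3),0)).sum(2)>60).astype(np.uint8)
    x0,y0=np.int32(np.min(P,0))-25; x1,y1=np.int32(np.max(P,0))+25
    q=m[y0:y1,x0:x1]; k,l,st,ce=cv2.connectedComponentsWithStats(q)
    for i in range(1,k):
        if st[i,4]>25: print(" changed blob",st[i,:4]+[x0,y0,0,0],st[i,4],ce[i]+[x0,y0])
    print("\n".join("".join(".#"[v] for v in r) for r in q))
E
```

```text
clock: 22.92
eef_pos: [0.3509, -0.1498, 0.2983]
tool_rot: [0.969, 0.246, -0.001, -0.001]
contact_force: [-0.3, -0.1, -0.0]
finger_gap: 0.525
finger_force: 0.0
side expected handle base/top [array([287.5, 217. ]), array([288.2, 192. ])]
 changed blob [262 166  17  25] 315 [269.9 178. ]
 changed blob [282 192  14  31] 335 [288.  206.7]
....##########.....................................
....##########.....................................
....##########.....................................
...###########.....................................
...###########.....................................
...############....................................
...#############...................................
...##############..................................
...##############..................................
...##############..................................
...##############..................................
...##############..................................
...##############..................................
..###############..................................
.################...................
[... 5523 characters left out ...]
....................................................
.....................................................
.....................................................
.....................................................
#....................................................
##...................................................
####.................................................
######...............................................
###########..........................................
###########..........................................
############.........................................
#############........................................
##############.......................................
```

The scraper stands upright at the expected seated height, its handle top at row 192 as predicted. I'm handing in.

```bash
python3 -c "
from cell import bot; print(bot.sign_off())"
```

```text
the job is handed in; nothing more can be done
None
```

I handed the job in at about 23 s: the server lies flat in the tray's empty compartment with its handle to the fork-handle end, the scraper is seated in the block's long slot, and the arm stayed clear of the fork, knife and bottle; the sign-off returned no verdict.

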